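# Close up the row of button jars and shut the gate

## Task

Push the row of four button jars along its wooden rail, from the open end and as one train without letting the row come apart, until the front jar is hard up against the end stop and all four touch. Then push the red gate bar round until it is fully shut across the rail behind the last jar. Only push with the fingertips: do not lift or tip any jar, and leave the other things on the table where they are.

Things in the scene. Friction and masses are not known exactly. Their poses are not given: they have to be found in the camera images.
- rail: wooden rail fixed to the table, 360 x 54 mm: floor 4 mm thick, side walls 4 mm thick and 12 mm tall, 46 mm clear between. Origin at its middle on the table; x runs along it to the end stop, y across, z up. Dark end stop, 44 mm tall, at the +x end, inner face at x = 165 mm; the -x end is open. Row fully home: jar centres at x = 144, 102, 60, 18 mm
- stop_face (a point): centre of the end stop's inner face, 25 mm above the table; rail axes
- gate_hinge (a point): vertical hinge axis of the gate, beside the rail at x = -11 mm, y = -48 mm in the rail's frame, 31 mm above the table; rail axes
- gate_tip (a point): free end of the gate bar, 88 mm from the hinge axis, half-way up the bar (31 mm above the table); its y axis points from the hinge along the bar to the tip
- gate (a joint): angle of the red gate bar (6 mm thick, 16 to 46 mm above the table) about its vertical hinge. 0 = shut, at a firm stop: across the rail along rail +y, 5 mm behind the last jar of a row fully home. pi/2 = along rail -x, beside the rail. Starts open at 1.75 to 2.2 (limit 2.3). Stiff: turns at about 0.03 N m and stays where it is left
- jar_red: round clear jar of buttons with a red lid, 42 mm diameter, 50 mm tall, about 70 g, standing on the rail's floor; first in the row, nearest the end stop. Origin at the centre of its underside (4 mm above the table), z up
- jar_yellow: round clear jar of buttons with a yellow lid, 42 mm diameter, 50 mm tall, about 70 g, standing on the rail's floor; second in the row, touching the red one. Origin at the centre of its underside (4 mm above the table), z up
- jar_green: round clear jar of buttons with a green lid, 42 mm diameter, 50 mm tall, about 70 g, standing on the rail's floor; third in the row, touching the yellow one. Origin at the centre of its underside (4 mm above the table), z up
- jar_blue: round clear jar of buttons with a blue lid, 42 mm diameter, 50 mm tall, about 70 g, standing on the rail's floor; last in the row, at the open end, touching the green one. Origin at the centre of its underside (4 mm above the table), z up
- jar_orange: bystander: the spare jar of orange buttons beside the rail (same size as the others: 42 mm diameter, 50 mm tall), not part of the row; origin at the centre of its underside
- weight: bystander: steel pattern weight with a knob, 56 mm diameter, 50 mm tall, beside the rail; origin at the centre of its underside
- screwdriver: bystander: screwdriver lying on the table, 160 mm long
- clapper: bystander: wooden pressing block, 200 x 55 x 35 mm, lying flat; origin at the centre of its underside
- tape: bystander: round yellow tape case, 64 mm diameter, 22 mm tall; origin at the centre of its underside
- mug: bystander: blue mug, 76 mm diameter, 85 mm tall; origin at the centre of its underside
- glue: bystander: white bottle with an orange cap, 44 mm diameter, 70 mm tall; origin at the centre of its underside

How it is judged:
On the way, in this order (a step that is already met when the one before it is completed fails the run):
1. the row is home against the end stop while the gate is still open (x of jar_red in the frame of rail above 0.139 m and y of jar_red in the frame of rail between -0.006 and 0.006 m and height (world z) of each of jar_red, jar_yellow, jar_green, jar_blue below 0.01 m and angle between each of jar_red, jar_yellow, jar_green, jar_blue's own z axis and vertical below 0.1 rad and x of jar_yellow in the frame of rail above 0.097 m and y of jar_yellow in the frame of rail between -0.006 and 0.006 m and x of jar_green in the frame of rail above 0.055 m and y of jar_green in the frame of rail between -0.006 and 0.006 m and x of jar_blue in the frame of rail above 0.013 m and y of jar_blue in the frame of rail between -0.006 and 0.006 m and value of joint gate above 1.2 rad), for 0.2 s.
2. the gate is shut behind the row (value of joint gate below 0.08 rad), for 0.2 s.
At the end, for the whole second after the job is handed in: all four jars stand upright and still on the rail's floor, each within 5 mm of its place in a closed row against the end stop, and the gate is within 0.08 rad of shut (x of jar_red in the frame of rail above 0.139 m and y of jar_red in the frame of rail between -0.006 and 0.006 m and height (world z) of each of jar_red, jar_yellow, jar_green, jar_blue below 0.01 m and angle between each of jar_red, jar_yellow, jar_green, jar_blue's own z axis and vertical below 0.1 rad and x of jar_yellow in the frame of rail above 0.097 m and y of jar_yellow in the frame of rail between -0.006 and 0.006 m and x of jar_green in the frame of rail above 0.055 m and y of jar_green in the frame of rail between -0.006 and 0.006 m and x of jar_blue in the frame of rail above 0.013 m and y of jar_blue in the frame of rail between -0.006 and 0.006 m and value of joint gate below 0.08 rad and linear speed of each of jar_red, jar_yellow, jar_green, jar_blue below 0.01 m/s); the robot touches nothing.
It fails at once if a jar of the row is lifted (more than 12 mm) (height (world z) of any of jar_red, jar_yellow, jar_green, jar_blue above 0.016 m).
It fails at once if a jar of the row is tipped (more than 0.35 rad) (angle between any of jar_red, jar_yellow, jar_green, jar_blue's own z axis and vertical above 0.35 rad).
It fails at once if the row comes apart (a gap of more than 12 mm between neighbours) (horizontal distance between jar_red and jar_yellow above 0.054 m or horizontal distance between jar_yellow and jar_green above 0.054 m or horizontal distance between jar_green and jar_blue above 0.054 m).
It fails at once if another thing on the table is moved by more than 20 mm (distance of any of jar_orange, weight, screwdriver, clapper, tape, mug, glue from where it was at the start of the episode above 0.02 m).
It also fails if it takes over 53 s, if anything falls off the work surface, if the arm or the gripper's body presses on something with over 40 N, if the wrist force passes 120 N, or if a joint passes its speed limit or range.

## Robot

A 6-joint arm with a two-finger parallel gripper is mounted at the origin on the work surface. World frame = base frame: x ahead of the robot, y to its left, z up, the work surface at z = 0. Lengths are in m, angles in rad, forces in N, time in s.
With the tool pointing down it reaches from about 0.25 to 0.775 m from the base axis. Payload 8.9 kg.
Tool frame: the origin (TCP) lies on the mounting face of the last link; the fingertips stand 173 mm ahead of it and the grasp point (between the pads) lies 155 mm ahead of it; y points along the fingers, x is the direction in which the jaws open and shut, and the axes are right-handed (so a half turn about y gives the same grasp; the last joint's range is limited). The gripper opens to 85 mm and grips with 20 to 120 N. Pads are 22 mm wide; open, the fingers measure 114 mm over their backs; the gripper's body (76 mm by 85 mm) begins 54 mm behind the grasp point. The pads swing forward as they close: fully open they stand 13 mm farther back than shut.
Start: joints at [1.169, 0.291, -0.153, 1.127, 0, 1.431], TCP at [0.136, 0.507, 0.405] pointing down, gripper open.
Joint ranges: [-2.52, 2.52], [-0.91, 1.74], [-1.3, 1.37], [-1.96, 2.02], [-1.52, 1.47], [-3.14, 3.14]. Speed limits (rad/s): [2.22, 2.22, 2.79, 3.14, 3.14, 3.14].

## Interface

Orientations are given as a rotation vector (axis times angle).
In Python, from rig import arm gives the robot as it stands.
- The arm moves only by the shell command python3 -m pendant 'ROWS'. ROWS is JSON, a list that holds one entry, the list of rows, each a list of 7 numbers: the opening, from 0 (shut) to 1 (fully open), then the shift along the world's x, y, z scaled (see below), then the turn, a rotation vector about the world's x, y, z scaled (see below). A call has exactly 8 rows; each row is the pose to reach, as a shift and turn from the pose commanded when the call began; what a row does not reach only later rows make up. The controller multiplies each number of a shift by 30 cm and each number of a turn by 30 degrees. A row lasts 1/12 s, in which the tool goes at most 41.7 mm and 7.16 degrees, less where a joint would pass 70% of its speed; a pose out of reach is approached as far as the arm can. A call with a number of a shift or a turn outside -1 to 1 is refused whole. A call with a gripper value outside its range is refused whole. The fingers move at their own pace and stop on an object; the grip force is fixed at half the most. Time passes only in rows, so rows that repeat a pose let the fingers close, or fill a call up. It gives the time, the measured TCP pose, the force and the opening at its end, in the units of the state.
- arm.get_state(): the state, without advancing time (a new reading comes with each control period).
- arm.read_camera(name): name is "side" or "top"; returns the picture (480x640x3 uint8, blue, green, red); there is no depth.
- arm.camera_params(name): a dict with "K" (3x3 intrinsics, pixels), "rvec" (rotation vector, rad) and "tvec" (3), from world to camera coordinates, as OpenCV has them. Camera axes: x right, y down, z forward; pixel columns grow to the right and rows downward; lengths in m; the calibration is good to about 2 mm. A picture is of the moment at which its call begins. camera_params takes no time and is no camera call.
- arm.finish_job(): hands the job in, once; it reports no verdict.
The state is a dict: "clock": time; "joint_pos": joint angles; "qd": joint speeds; "tau": joint torques, N m; "position": TCP position; "eef_rot": TCP orientation; "wrist_force": force on the tool from outside, world axes, zero at the start; "ft_torque": the same for the moment, N m; "opening": opening from 0.0 (shut) to 1.0 (fully open).
Only numpy, scipy, OpenCV 4.12 (cv2) and the standard library are available. Lean on these libraries where they do the work, as an engineer would, in place of code of your own. Each camera call takes 0.05 s, during which the arm holds its last target.

## Working session

There is one attempt and no reset: what is moved stays moved. The work goes in short steps, Python scripts to look and compute and a shell command to move; the robot and the scene stay as the last step left them, time stands still between calls to the robot, and variables do not carry over. Pictures are saved under pics/ and viewed, and the job is handed in when it is done.

```bash
mkdir -p pics; ls
python3 - <<'E'
from rig import arm
import cv2
for n in("top","side"):
    cv2.imwrite(f"pics/{n}0.png",arm.read_camera(n)); print(n,arm.camera_params(n))
print(arm.get_state())
E
```

```text
pics
top {'K': array([[530.24311566,   0.        , 323.97213358],
       [  0.        , 530.24311566, 231.99157065],
       [  0.        ,   0.        ,   1.        ]]), 'rvec': array([ 2.1538696 , -2.18748718,  0.12485728]), 'tvec': array([0.00421833, 0.47337706, 1.48668306])}
side {'K': array([[455.93209797,   0.        , 319.32731716],
       [  0.        , 455.93209797, 238.86903357],
       [  0.        ,   0.        ,   1.        ]]), 'rvec': array([ 2.16997502, -0.80268679,  0.38797801]), 'tvec': array([-0.34191882,  0.25020456,  0.82041384])}
{'clock': 0.1, 'joint_pos': array([ 1.16867605e+00,  2.91222731e-01, -1.54029224e-01,  1.12671515e+00,
        1.91099966e-05,  1.43153823e+00]), 'qd': array([-0.00074489,  0.00023541,  0.00115472,  0.00063924,  0.00049108,
        0.00072063]), 'tau': array([ 1.51014763e-03, -5.37976599e+01,  3.31918788e+01,  9.24540509e-03,
       -1.84641431e-04, -2.48038134e-05]), 'position': array([0.13631722, 0.50680004, 0.40419832]), 'eef_rot': array([-1.32272648, -1.01263332,  1.01434679]), 'wrist_force': array([-0.16577789, -0.92034671,  0.02118236]), 'ft_torque': array([-0.03592572, -0.01754304, -0.05821075]), 'opening': 0.9999879848314353}
```

View pics/top0.png

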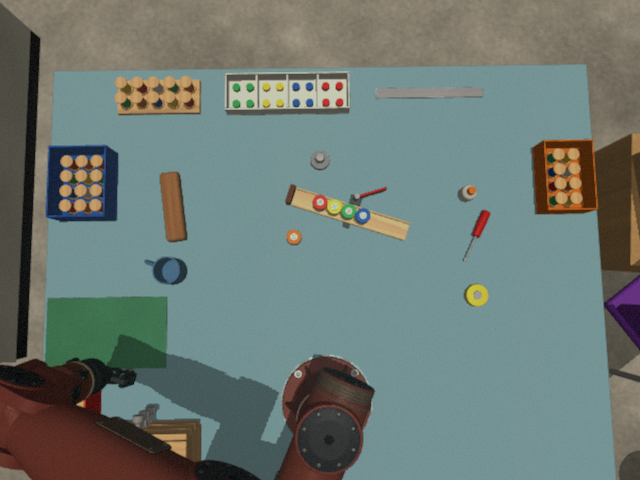

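View pics/side0.png

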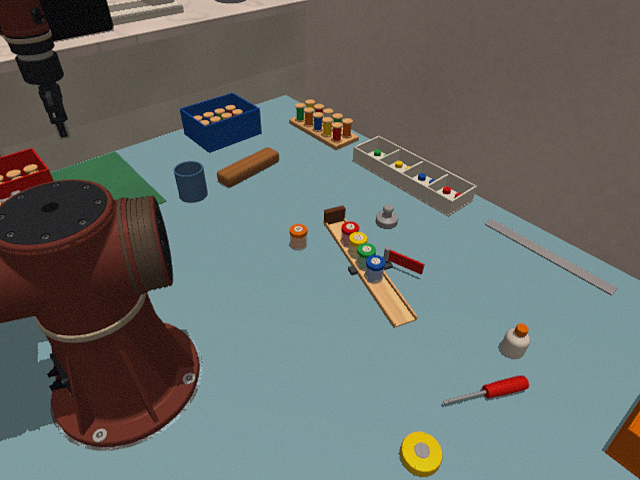

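Run:
```python
from scipy.spatial.transform import Rotation as R
print(R.from_rotvec([-1.32272648, -1.01263332,  1.01434679]).as_matrix().round(3))
```

```text
[[ 0.26  -0.    -0.966]
 [ 0.966 -0.001  0.26 ]
 [-0.001 -1.     0.   ]]
```

Run:
```python
import cv2
a=cv2.imread("pics/top0.png");b=cv2.imread("pics/side0.png")
cv2.imwrite("pics/topc.png",cv2.resize(a[145:255,270:430],None,fx=5,fy=5,interpolation=cv2.INTER_CUBIC))
cv2.imwrite("pics/sidec.png",cv2.resize(b[190:335,280:450],None,fx=4,fy=4,interpolation=cv2.INTER_CUBIC))
```

```text
(no output)
```

View pics/topc.png

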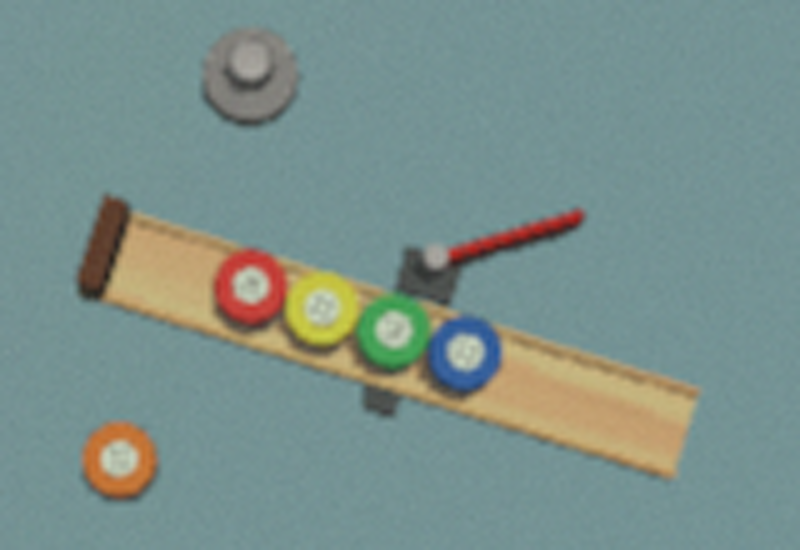

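View pics/sidec.png

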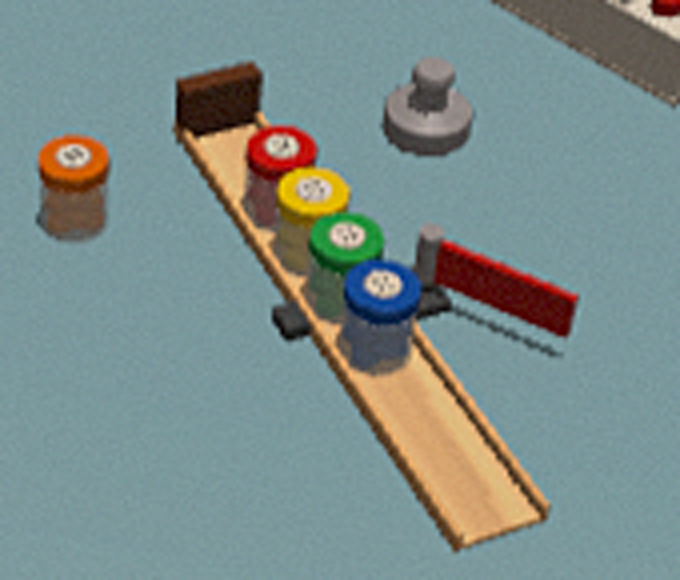

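```bash
cat > h.py <<'E'
import numpy as np, cv2
from rig import arm
P={n:arm.camera_params(n) for n in("top","side")}
def back(n,uv,z):
    p=P[n];Rm=cv2.Rodrigues(p["rvec"])[0];t=p["tvec"]
    d=Rm.T@np.linalg.inv(p["K"])@np.array([uv[0],uv[1],1.]);c=-Rm.T@t
    return c+d*(z-c[2])/d[2]
def proj(n,X):
    p=P[n];return cv2.projectPoints(np.float64(X).reshape(-1,1,3),p["rvec"],p["tvec"],p["K"],None)[0].reshape(-1,2)
E
python3 - <<'E'
from h import *
T=lambda u,v:(270+(u-2)/5,145+(v-2)/5)
S=lambda u,v:(280+(u-1.5)/4,190+(v-1.5)/4)
pts={'red':((250,287),(282,147),.054),'yel':((321,309),(314,188),.054),'gre':((393,331),(346,236),.054),'blu':((465,353),(382,285),.054),
'endL':((673,477),(457,550),.010),'endR':((699,393),(548,513),.012),'hinge':((435,257),(432,230),.05),'tip':((580,214),(577,298),.046),'orange':((120,458),(74,156),.05),'weight':((248,60),(434,70),.05)}
for k,(t,s,z) in pts.items(): print(k,back('top',T(*t),z).round(4),back('side',S(*s),z).round(4))
a=np.array([back('top',T(*pts[k][0]),.054) for k in('red','yel','gre','blu')])
b=np.array([back('side',S(*pts[k][1]),.054) for k in('red','yel','gre','blu')])
for m in(a,b):
    d=m[0]-m[3];print(np.arctan2(d[1],d[0]),np.linalg.norm(d))
E
```

```text
red [0.5553 0.0081 0.054 ] [0.5566 0.01   0.054 ]
yel [ 0.5422 -0.0316  0.054 ] [ 0.5449 -0.0286  0.054 ]
gre [ 0.5292 -0.0719  0.054 ] [ 0.5296 -0.0693  0.054 ]
blu [ 0.5161 -0.112   0.054 ] [ 0.5163 -0.1096  0.054 ]
endL [ 0.4483 -0.2338  0.01  ] [ 0.4432 -0.2365  0.01  ]
endR [ 0.4966 -0.2501  0.012 ] [ 0.4945 -0.2514  0.012 ]
hinge [ 0.5716 -0.0967  0.05  ] [ 0.5737 -0.094   0.05  ]
tip [ 0.5959 -0.1799  0.046 ] [ 0.5968 -0.1797  0.046 ]
orange [0.4602 0.0824 0.05  ] [0.4608 0.0857 0.05  ]
weight [0.6868 0.0073 0.05  ] [0.6859 0.0072 0.05  ]
1.2549682167527116 0.12640585002345942
1.245240165126388 0.12621419284395105
```

```bash
cat >> h.py <<'E'
def rail(x,y,th,p):
    c,s=np.cos(th),np.sin(th);p=np.atleast_2d(p)
    return np.c_[x+c*p[:,0]-s*p[:,1],y+s*p[:,0]+c*p[:,1],p[:,2]]
E
cat > fit.py <<'E'
from h import *
from scipy.optimize import least_squares
T=lambda u,v:(270+(u-2)/5,145+(v-2)/5)
S=lambda u,v:(280+(u-1.5)/4,190+(v-1.5)/4)
def model(q):
    x,y,th,s,a=q
    L=[(s-.042*i,0,.054) for i in range(4)]
    L+=[(-.18,.027,.012),(-.18,-.027,.012),(.165,-.022,.044),(-.011,-.048,.05),(-.011-.088*np.sin(a),-.048+.088*np.cos(a),.046)]
    return rail(x,y,th,np.array(L))
top=[(250,287),(321,309),(393,331),(465,353),(671,478),(699,391),(130,206),(435,257),(580,214)]
side=[(282,147),(314,188),(346,236),(382,285),(457,547),(548,511),None,None,(577,298)]
def res(q):
    X=model(q);t=proj('top',X);s=proj('side',X);r=[]
    for i in range(9):
        r+=list(t[i]-T(*top[i]))
        if side[i]: r+=list(s[i]-S(*side[i]))
    return r
if __name__=="__main__":
    f=least_squares(res,[.53,-.07,1.245,.083,2.1],loss='soft_l1',f_scale=.5)
    print(f.x.round(4));print(np.round(f.fun,2))
    im={n:cv2.imread(f"pics/{n}0.png") for n in P}
E
python3 fit.py
```

```text
[ 0.5292 -0.071   1.2449  0.0844  2.1886]
[-0.3  -0.29  0.16  0.29 -0.28 -0.17  0.02  0.89 -0.44 -0.04  0.33  0.37
 -0.58  0.09  0.13  0.28  0.2   0.57 -0.31 -1.7   0.02  0.22  0.34 -0.53
 -0.95  0.6   0.03  0.18  0.38 -0.21  0.38  0.4 ]
```

```bash
cat >> h.py <<'E'
from scipy.spatial.transform import Rotation as R
Q=(.5292,-.0710,1.2449)
th=Q[2]
R0=R.from_rotvec([-1.32272648,-1.01263332,1.01434679])
turn=np.array([.09,-.03,-.12])*np.radians(30)
def tcp(rx,ry,z,Rt):
    return rail(*Q,[rx,ry,z])[0]-Rt.as_matrix()@[0,.173,0]
def tip():
    s=arm.get_state();Rt=R.from_rotvec(s["eef_rot"]);p=s["position"]+Rt.as_matrix()@[0,.173,0]
    d=p[:2]-np.array(Q[:2]);c,sn=np.cos(th),np.sin(th)
    return np.array([c*d[0]+sn*d[1],-sn*d[0]+c*d[1],p[2]]),Rt.as_matrix()
E
python3 - <<'E'
from h import *
Rt=R.from_rotvec(turn)*R0
print(Rt.as_matrix().round(3), np.cos(th),np.sin(th))
p=arm.get_state()["position"]
for z in(.2,.012): t=tcp(-.105,0,z,Rt);print(t,(t-p)/.3)
print(tip()[0])
E
```

```text
[[ 0.32   0.017 -0.947]
 [ 0.946  0.046  0.32 ]
 [ 0.048 -0.999 -0.001]] 0.3201580622149485 0.9473641407604413
[ 0.49270654 -0.17835229  0.37279654] [ 1.18796441 -2.28384111 -0.10467261]
[ 0.49270654 -0.17835229  0.18479654] [ 1.18796441 -2.28384111 -0.73133928]
[0.42140074 0.55720912 0.23119844]
```

```bash
python3 -m pendant '[[[0,0.05,-0.09,0,0.01,0,-0.02],[0,0.1,-0.19,0,0.02,-0.01,-0.03],[0,0.15,-0.28,0,0.03,-0.01,-0.05],[0,0.2,-0.38,0,0.05,-0.02,-0.06],[0,0.25,-0.48,0,0.06,-0.02,-0.08],[0,0.3,-0.57,0,0.07,-0.02,-0.09],[0,0.35,-0.67,0,0.08,-0.03,-0.11],[0,0.4,-0.76,0,0.09,-0.03,-0.12]]]'
python3 -m pendant '[[[0,0.05,-0.09,0,0,0,0],[0,0.1,-0.19,0,0,0,0],[0,0.15,-0.28,0,0,0,0],[0,0.2,-0.38,0,0,0,0],[0,0.25,-0.48,0,0,0,0],[0,0.3,-0.57,0,0,0,0],[0,0.35,-0.67,0,0,0,0],[0,0.4,-0.76,0,0,0,0]]]'
python3 - <<'E'
from h import *
t,M=tip();print(t,M.round(3))
p=arm.get_state()["position"]
for z in(.15,.012): g=tcp(-.105,0,z,R.from_matrix(M));print(g,(g-p)/.3)
E
```

```text
clock: 0.77
position: [0.2564, 0.2773, 0.4046]
eef_rot: [-1.317, -0.996, 0.928]
wrist_force: [0.8, -0.7, 0.0]
opening: 0.002
clock: 1.43
position: [0.3766, 0.0492, 0.4047]
eef_rot: [-1.317, -0.995, 0.928]
wrist_force: [1.2, 0.3, 0.0]
opening: -0.001
[0.07356216 0.1827651  0.231863  ] [[ 0.32   0.017 -0.947]
 [ 0.946  0.046  0.32 ]
 [ 0.05  -0.999 -0.001]]
[ 0.49261507 -0.17851579  0.32278746] [ 0.38658996 -0.75892371 -0.27287666]
[ 0.49261507 -0.17851579  0.18478746] [ 0.38658996 -0.75892371 -0.73287666]
```

```bash
python3 -m pendant '[[[0,0.05,-0.09,0,0,0,0],[0,0.1,-0.19,0,0,0,0],[0,0.14,-0.28,0,0,0,0],[0,0.19,-0.38,0,0,0,0],[0,0.24,-0.47,-0.06,0,0,0],[0,0.29,-0.57,-0.12,0,0,0],[0,0.34,-0.67,-0.18,0,0,0],[0,0.387,-0.759,-0.25,0,0,0]]]'
python3 - <<'E'
from h import *
t,M=tip();print(t,M.round(3))
p=arm.get_state()["position"]
g=tcp(-.105,0,.012,R.from_matrix(M));print(g,(g-p)/.3)
for n in P: cv2.imwrite(f"pics/{n}1.png",cv2.resize(arm.read_camera(n)[120:360,240:560],None,fx=2.5,fy=2.5))
E
```

```text
clock: 2.1
position: [0.4931, -0.1787, 0.329]
eef_rot: [-1.318, -0.996, 0.927]
wrist_force: [0.9, -0.1, 0.3]
opening: 0.0
[-0.10505279 -0.00065458  0.15616533] [[ 0.32   0.018 -0.947]
 [ 0.946  0.046  0.32 ]
 [ 0.049 -0.999 -0.002]]
[ 0.4924891  -0.17845029  0.18478829] [-0.00201075  0.00086526 -0.4805511 ]
```

View pics/side1.png

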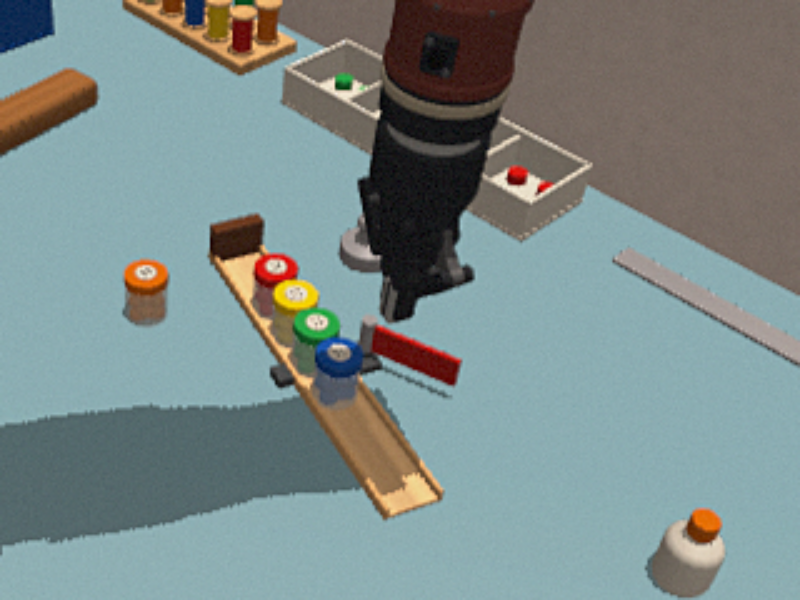

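View pics/top1.png

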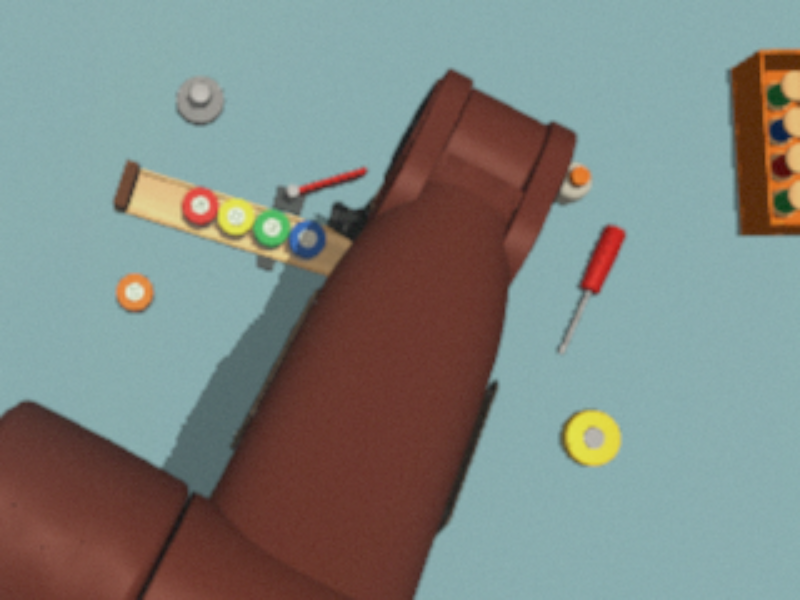

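Run:
```python
from h import *
i=arm.read_camera('side')
u=proj('side',[arm.get_state()["position"],rail(*Q,[-.105,0,.156])[0]]);print(u)
cv2.imwrite("pics/sidez.png",cv2.resize(i[180:260,370:450],None,fx=7,fy=7,interpolation=cv2.INTER_CUBIC))
# scale marks: projected heights above tip along tool axis
t,M=tip();s=arm.get_state()["position"]
for h in(0,.02,.04,.06,.08):
  p=s+M@[0,.173-h,0]
  print(h,[((proj('side',p+M@np.array(o))[0]-[370,180])*7).round() .tolist() for o in([0,0,0],[.03,0,0],[-.03,0,0],[0,0,.02],[0,0,-.02])])
```

```text
[[410.924236   169.27601983]
 [395.79487775 243.80474773]]
0 [[176.0, 450.0], [124.0, 380.0], [231.0, 524.0], [111.0, 468.0], [240.0, 433.0]]
0.02 [[187.0, 397.0], [134.0, 327.0], [243.0, 470.0], [122.0, 414.0], [252.0, 380.0]]
0.04 [[199.0, 342.0], [144.0, 272.0], [256.0, 415.0], [132.0, 359.0], [264.0, 325.0]]
0.06 [[211.0, 285.0], [155.0, 215.0], [269.0, 358.0], [143.0, 302.0], [277.0, 268.0]]
0.08 [[223.0, 226.0], [166.0, 157.0], [283.0, 299.0], [155.0, 243.0], [291.0, 210.0]]
```

View pics/sidez.png

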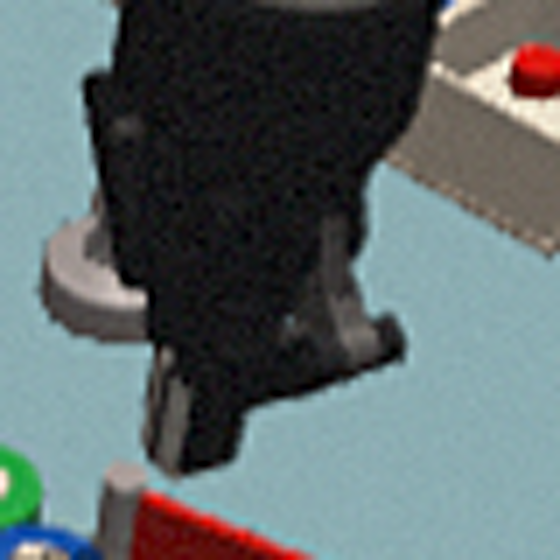

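```bash
cat >> h.py <<'E'
def Rtool(a,tilt=np.radians(5)):
    # tool z along rail dir (cos a, sin a), tilted tips-forward
    n=np.array([np.cos(th+a),np.sin(th+a),0]);k=np.array([0,0,1.])
    y=-k*np.cos(tilt)+n*np.sin(tilt);z=n*np.cos(tilt)+k*np.sin(tilt)
    return R.from_matrix(np.c_[np.cross(y,z),y,z])
def delta(rx,ry,z,a,tilt=np.radians(5)):
    s=arm.get_state();Rt=Rtool(a,tilt)
    g=tcp(rx,ry,z,Rt);return ((g-s["position"])/.3).round(3),((Rt*R.from_rotvec(s["eef_rot"]).inv()).as_rotvec()/np.radians(30)).round(3)
E
python3 - <<'E'
from h import *
print(delta(-.105,0,.156,0)); print(Rtool(0).as_matrix().round(3))
E
```

```text
(array([-0.005, -0.022,  0.003]), array([ 0.114,  0.175, -2.989]))
[[ 0.947  0.028  0.319]
 [-0.32   0.083  0.944]
 [ 0.    -0.996  0.087]]
```

```bash
for i in 1 2 3; do echo; done; python3 -m pendant '[[[0,0,0,0,0.005,0.007,-0.125],[0,0,0,0,0.01,0.015,-0.25],[0,0,0,0,0.014,0.022,-0.375],[0,0,0,0,0.019,0.029,-0.5],[0,0,0,0,0.024,0.036,-0.625],[0,0,0,0,0.029,0.044,-0.75],[0,0,0,0,0.033,0.051,-0.875],[0,0,0,0,0.038,0.058,-0.996]]]'
python3 -m pendant '[[[0,0,0,0,0.005,0.007,-0.125],[0,0,0,0,0.01,0.015,-0.25],[0,0,0,0,0.014,0.022,-0.375],[0,0,0,0,0.019,0.029,-0.5],[0,0,0,0,0.024,0.036,-0.625],[0,0,0,0,0.029,0.044,-0.75],[0,0,0,0,0.033,0.051,-0.875],[0,0,0,0,0.038,0.058,-0.996]]]'
python3 -m pendant '[[[0,0,0,0,0.005,0.007,-0.125],[0,0,0,0,0.01,0.015,-0.25],[0,0,0,0,0.014,0.022,-0.375],[0,0,0,0,0.019,0.029,-0.5],[0,0,0,0,0.024,0.036,-0.625],[0,0,0,0,0.029,0.044,-0.75],[0,0,0,0,0.033,0.051,-0.875],[0,-0.005,-0.022,0,0.038,0.058,-0.996]]]'
python3 - <<'E'
from h import *
print(delta(-.105,0,.016,0),tip()[0],arm.get_state()["joint_pos"].round(2))
E
```

```text
clock: 2.92
position: [0.4922, -0.1757, 0.3304]
eef_rot: [-1.446, -0.587, 0.532]
wrist_force: [0.6, -0.4, -0.3]
opening: 0.004
clock: 3.58
position: [0.4922, -0.1758, 0.3304]
eef_rot: [-1.497, -0.173, 0.134]
wrist_force: [0.8, -0.8, -0.0]
opening: -0.003
clock: 4.25
position: [0.4907, -0.1817, 0.3304]
eef_rot: [-1.473, 0.241, -0.262]
wrist_force: [0.3, -0.4, 0.8]
opening: -0.0
(array([ 0.   , -0.01 , -0.474]), array([ 0.006, -0.002, -0.003])) [-0.10269845  0.00102012  0.15805212] [-0.52  0.35 -0.28  0.96  0.08  1.38]
```

```bash
python3 -m pendant '[[[0,0,0,-0.08,0,0,0],[0,0,0,-0.16,0,0,0],[0,0,0,-0.24,0,0,0],[0,0,-0.005,-0.31,0,0,0],[0,0,-0.005,-0.37,0,0,0],[0,0,-0.005,-0.42,0,0,0],[0,0,-0.005,-0.45,0,0,0],[0,0,-0.005,-0.47,0,0,0]]]'
python3 - <<'E'
from h import *
print(delta(-.105,0,.016,0),tip()[0])
i=arm.read_camera('side')
cv2.imwrite("pics/side2.png",cv2.resize(i[190:340,300:460],None,fx=5,fy=4,interpolation=cv2.INTER_CUBIC)[:600,:800])
E
```

```text
clock: 4.92
position: [0.4907, -0.1841, 0.1883]
eef_rot: [-1.473, 0.24, -0.26]
wrist_force: [-0.0, -0.3, 0.2]
opening: -0.0
(array([ 0.   , -0.002,  0.   ]), array([ 0.006, -0.004, -0.007])) [-0.10500232  0.00049135  0.01591067]
```

View pics/side2.png

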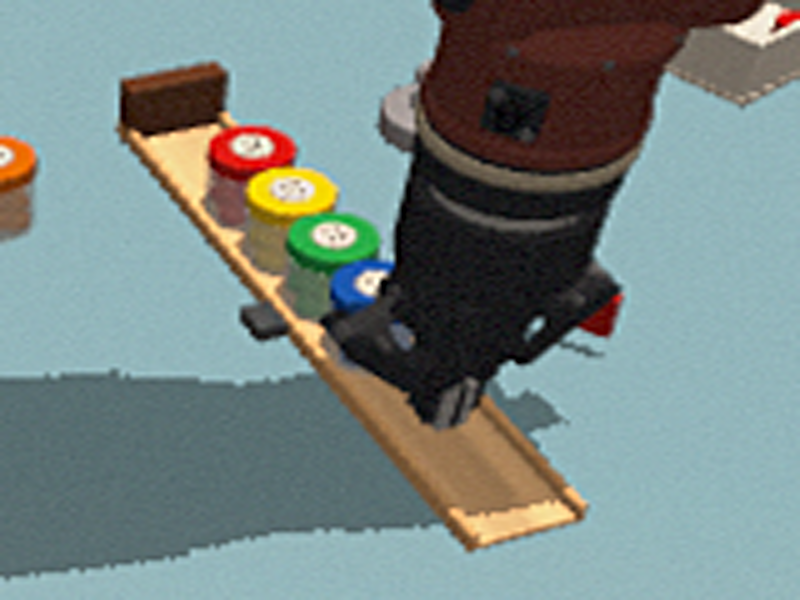

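```bash
python3 -m pendant '[[[0,0.004,0.012,0,0,0,0],[0,0.008,0.024,0,0,0,0],[0,0.012,0.035,0,0,0,0],[0,0.016,0.046,0,0,0,0],[0,0.019,0.056,0,0,0,0],[0,0.022,0.066,0,0,0,0],[0,0.025,0.074,0,0,0,0],[0,0.028,0.082,0,0,0,0]]]'
python3 -m pendant '[[[0,0.003,0.008,0,0,0,0],[0,0.005,0.016,0,0,0,0],[0,0.008,0.024,0,0,0,0],[0,0.011,0.032,0,0,0,0],[0,0.013,0.04,0,0,0,0],[0,0.016,0.048,0,0,0,0],[0,0.019,0.056,0,0,0,0],[0,0.021,0.063,0,0,0,0]]]'
python3 - <<'E'
from h import *
print(delta(-.014,0,.016,0),tip()[0])
for n in P:
 i=arm.read_camera(n);cv2.imwrite(f"pics/{n}3.png",cv2.resize(i[140:300,270:430],None,fx=3.7,fy=3.7,interpolation=cv2.INTER_CUBIC)[:600,:800])
E
```

```text
clock: 5.63
position: [0.4995, -0.1599, 0.1888]
eef_rot: [-1.474, 0.24, -0.261]
wrist_force: [-0.1, -0.1, -0.1]
opening: 0.001
clock: 6.3
position: [0.5058, -0.1411, 0.1887]
eef_rot: [-1.474, 0.24, -0.261]
wrist_force: [-0.9, -0.6, -0.4]
opening: 0.003
(array([ 0.047,  0.142, -0.001]), array([ 0.007, -0.002, -0.006])) [-0.05952759 -0.00021216  0.01629342]
```

View pics/side3.png

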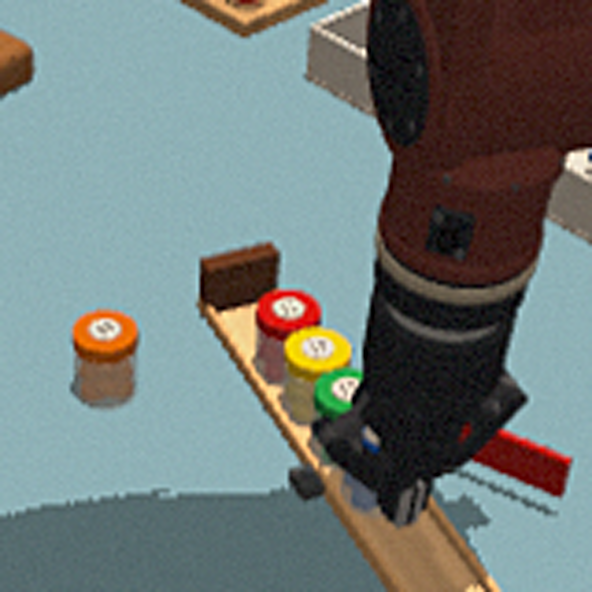

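View pics/top3.png

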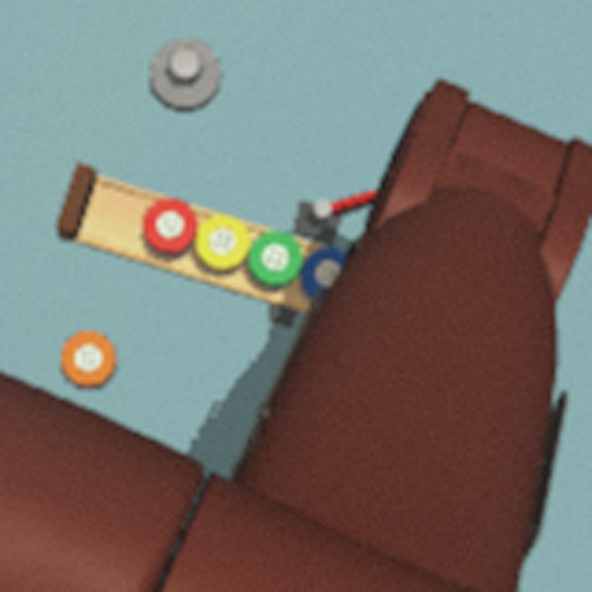

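```bash
python3 -m pendant '[[[0,0.003,0.008,0,0,0,0],[0,0.005,0.016,0,0,0,0],[0,0.008,0.024,0,0,0,0],[0,0.011,0.032,0,0,0,0],[0,0.013,0.04,0,0,0,0],[0,0.016,0.048,0,0,0,0],[0,0.019,0.056,0,0,0,0],[0,0.021,0.063,0,0,0,0]]]'
python3 -m pendant '[[[0,0.003,0.008,0,0,0,0],[0,0.005,0.016,0,0,0,0],[0,0.008,0.024,0,0,0,0],[0,0.011,0.032,0,0,0,0],[0,0.013,0.04,0,0,0,0],[0,0.015,0.046,0,0,0,0],[0,0.017,0.051,0,0,0,0],[0,0.018,0.055,0,0,0,0]]]'
cat > look.py <<'E'
import sys
from h import *
k=sys.argv[1]
print(delta(-.014,0,.016,0),tip()[0],arm.get_state()["wrist_force"].round(1))
i=arm.read_camera("top");cv2.imwrite(f"pics/top{k}.png",cv2.resize(i[150:260,270:430],None,fx=5,fy=5,interpolation=cv2.INTER_CUBIC))
E
python3 look.py 4
```

```text
clock: 7.07
position: [0.5121, -0.1221, 0.1887]
eef_rot: [-1.473, 0.24, -0.261]
wrist_force: [-0.7, -1.2, -0.5]
opening: -0.001
clock: 7.73
position: [0.5174, -0.1057, 0.1887]
eef_rot: [-1.473, 0.24, -0.261]
wrist_force: [-0.3, -1.1, -0.1]
opening: 0.004
(array([ 0.008,  0.024, -0.001]), array([ 0.007, -0.002, -0.006])) [-2.22712505e-02  6.13421235e-05  1.62950881e-02] [-0.3 -1.1 -0.1]
```

View pics/top4.png

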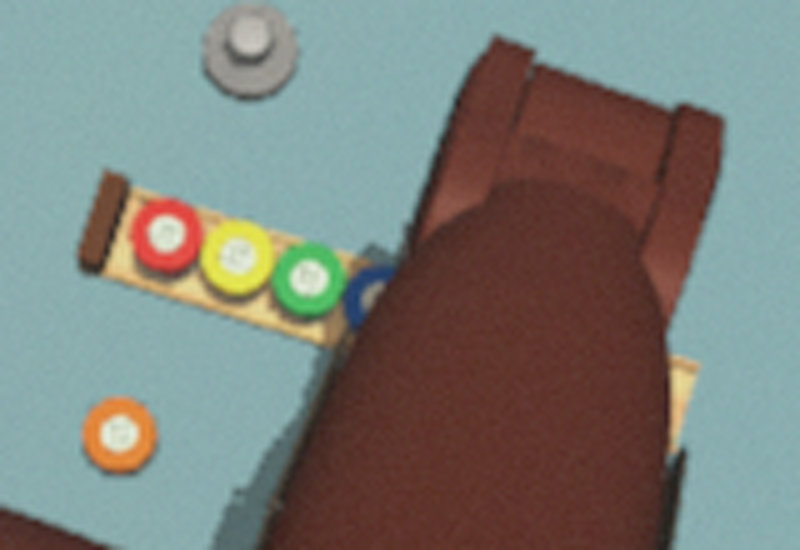

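Run:
```python
from h import *
for u,v in [(167,236),(237,257),(309,279)]:
    p=back('top',(270+(u-2)/5,150+(v-2)/5),.054);d=p[:2]-np.array(Q[:2]);print(np.cos(th)*d[0]+np.sin(th)*d[1],-np.sin(th)*d[0]+np.cos(th)*d[1])
```

```text
0.13234286861068498 0.0007649879165123538
0.09115209658957465 8.481527279162113e-05
0.04877082905778469 -0.0003971464642720593
```

```bash
python3 -m pendant '[[[0,0.001,0.004,0,0,0,0],[0,0.003,0.008,0,0,0,0],[0,0.004,0.012,0,0,0,0],[0,0.005,0.016,0,0,0,0],[0,0.007,0.02,0,0,0,0],[0,0.008,0.024,0,0,0,0],[0,0.009,0.027,0,0,0,0],[0,0.01,0.029,0,0,0,0]]]'
python3 -m pendant '[[[0,0.001,0.001,0,0,0,0],[0,0.001,0.002,0,0,0,0],[0,0.001,0.003,0,0,0,0],[0,0.002,0.004,0,0,0,0],[0,0.002,0.005,0,0,0,0],[0,0.002,0.006,0,0,0,0],[0,0.002,0.007,0,0,0,0],[0,0.002,0.007,0,0,0,0]]]'
python3 look.py 5
```

```text
clock: 8.45
position: [0.5204, -0.0971, 0.1887]
eef_rot: [-1.474, 0.24, -0.261]
wrist_force: [-0.6, -1.7, 0.6]
opening: 0.004
clock: 9.12
position: [0.521, -0.0954, 0.1887]
eef_rot: [-1.474, 0.24, -0.261]
wrist_force: [-1.7, -3.3, -0.2]
opening: -0.002
(array([-0.004, -0.011, -0.001]), array([ 0.009, -0.002, -0.005])) [-1.14873111e-02 -1.71312950e-05  1.63201221e-02] [-1.7 -3.3 -0.2]
```

View pics/top5.png

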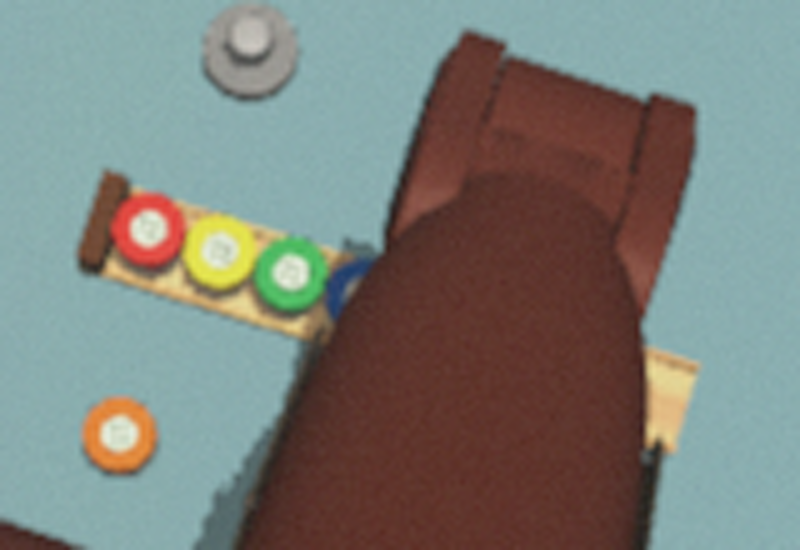

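```bash
python3 -m pendant '[[[0,0,0.001,0,0,0,0],[0,0.001,0.002,0,0,0,0],[0,0.001,0.003,0,0,0,0],[0,0.001,0.003,0,0,0,0],[0,0.002,0.004,0,0,0,0],[0,0.002,0.005,0,0,0,0],[0,0.002,0.006,0,0,0,0],[0,0.002,0.006,0,0,0,0]]]'
python3 - <<'E'
from h import *
print(tip()[0],arm.get_state()["wrist_force"].round(1))
for u,v in [(149,229),(220,251),(291,272)]:
    p=back('top',(270+(u-2)/5,150+(v-2)/5),.054);d=p[:2]-np.array(Q[:2]);print(np.cos(th)*d[0]+np.sin(th)*d[1],-np.sin(th)*d[0]+np.cos(th)*d[1])
E
```

```text
clock: 9.83
position: [0.5213, -0.0945, 0.1888]
eef_rot: [-1.477, 0.241, -0.262]
wrist_force: [-3.8, -12.5, 1.8]
opening: 0.003
[-1.10876074e-02 -2.35548541e-05  1.63185471e-02] [ -3.8 -12.5   1.8]
0.14322620019198412 7.186664038293794e-05
0.10130812813482784 -0.00023811492466846787
0.05962044857573891 -0.0010896173463954238
```

```bash
python3 -m pendant '[[[0,-0.002,-0.006,0,0,0,0],[0,-0.005,-0.014,0,0,0,0],[0,-0.01,-0.03,0,0,0,0],[0,-0.018,-0.052,0,0,0,0],[0,-0.026,-0.076,0,0,0,0],[0,-0.033,-0.098,0,0,0,0],[0,-0.039,-0.116,0.01,0,0,0],[0,-0.043,-0.126,0.03,0,0,0]]]'
python3 -m pendant '[[[0,0,0,0.04,0,0,0.125],[0,0,0,0.09,0,0,0.25],[0,0,0,0.15,0,0,0.375],[0,0,0,0.21,0,0,0.5],[0,0,0,0.27,0,0,0.625],[0,0,0,0.32,0,0,0.75],[0,0,0,0.34,0,0,0.875],[0,0,0,0.35,0,0,1]]]'
python3 look.py 6
python3 - <<'E'
from h import *
a=2.19;h_=np.array([-.011,-.048]);d=np.array([-np.sin(a),np.cos(a)]);n=np.array([np.cos(a),np.sin(a)])
c=h_+.065*d-.038*n;print(c);print(delta(*c,.12,a))
E
```

```text
clock: 10.5
position: [0.5081, -0.132, 0.1975]
eef_rot: [-1.473, 0.241, -0.261]
wrist_force: [0.5, -0.3, 0.5]
opening: 0.002
clock: 11.17
position: [0.509, -0.1314, 0.3047]
eef_rot: [-1.483, -0.154, 0.163]
wrist_force: [0.6, 0.3, 0.7]
opening: 0.002
(array([ 0.036,  0.11 , -0.388]), array([ 0.01 ,  0.004, -1.012])) [-0.05129704  0.00661081  0.13229004] [0.6 0.3 0.7]
[-0.04187746 -0.1166701 ]
(array([ 0.439, -0.041, -0.041]), array([2.000e-03, 1.200e-02, 3.162e+00]))
```

View pics/top6.png

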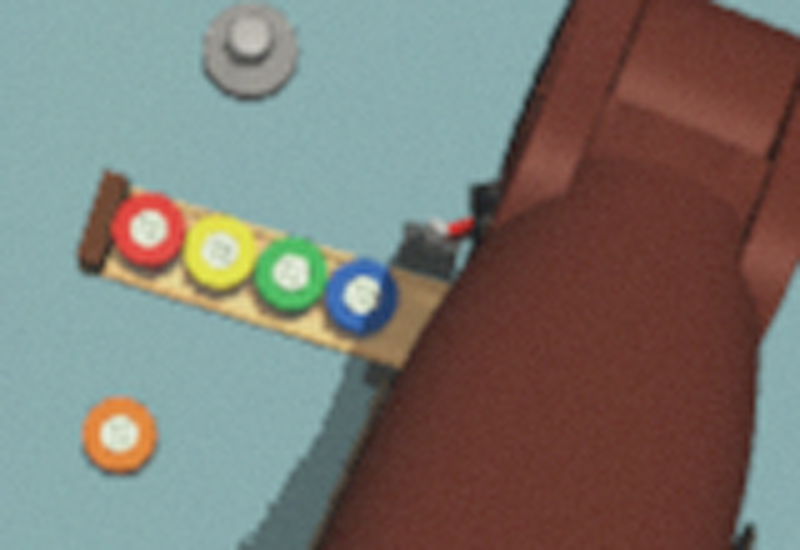

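```bash
python3 -m pendant '[[[0,0.03,0,0,0,0,0.125],[0,0.06,-0.01,0,0,0,0.25],[0,0.09,-0.01,0,0,0,0.375],[0,0.12,-0.02,0,0,0,0.5],[0,0.15,-0.02,0,0,0,0.625],[0,0.18,-0.03,0,0,0,0.75],[0,0.21,-0.03,0,0,0,0.875],[0,0.24,-0.04,0,0,0,1]]]'
python3 -m pendant '[[[0,0.03,0,0,0,0,0.125],[0,0.06,0,0,0,0,0.25],[0,0.09,0,0,0,0,0.375],[0,0.12,0,0,0,0,0.5],[0,0.15,0,0,0,0,0.625],[0,0.17,0,0,0,0,0.75],[0,0.19,0,0,0,0,0.875],[0,0.2,0,0,0,0,1]]]'
python3 -m pendant '[[[0,0,0,0,0,0,0.125],[0,0,0,0,0,0,0.25],[0,0,0,0,0,0,0.375],[0,0,0,0,0,0,0.5],[0,0,0,0,0,0,0.625],[0,0,0,0,0,0,0.75],[0,0,0,0,0,0,0.875],[0,0,0,0,0,0,1]]]'
python3 - <<'E'
from h import *
a=2.1;h_=np.array([-.011,-.048]);d=np.array([-np.sin(2.19),np.cos(2.19)]);n=np.array([np.cos(2.19),np.sin(2.19)])
c=h_+.065*d-.038*n;print(c);print(delta(*c,.12,a),delta(*c,.02,a),tip()[0])
for k in P:
 i=arm.read_camera(k);cv2.imwrite(f"pics/{k}7.png",cv2.resize(i[140:300,270:430],None,fx=3.7,fy=3.7,interpolation=cv2.INTER_CUBIC)[:600,:800])
E
```

```text
clock: 11.88
position: [0.5809, -0.143, 0.3028]
eef_rot: [-1.416, -0.538, 0.585]
wrist_force: [0.1, -0.3, -0.4]
opening: 0.001
clock: 12.55
position: [0.6411, -0.1432, 0.3026]
eef_rot: [-1.275, -0.919, 0.999]
wrist_force: [-0.4, -0.1, -1.3]
opening: 0.001
clock: 13.22
position: [0.6405, -0.1433, 0.3028]
eef_rot: [-1.051, -1.288, 1.4]
wrist_force: [-0.1, 0.1, 0.4]
opening: 0.002
[-0.04187746 -0.1166701 ]
(array([ 0.002, -0.006, -0.035]), array([-0.002,  0.007,  0.002])) (array([ 0.002, -0.006, -0.368]), array([-0.002,  0.007,  0.002])) [-0.04004383 -0.11611574  0.13040391]
```

View pics/side7.png

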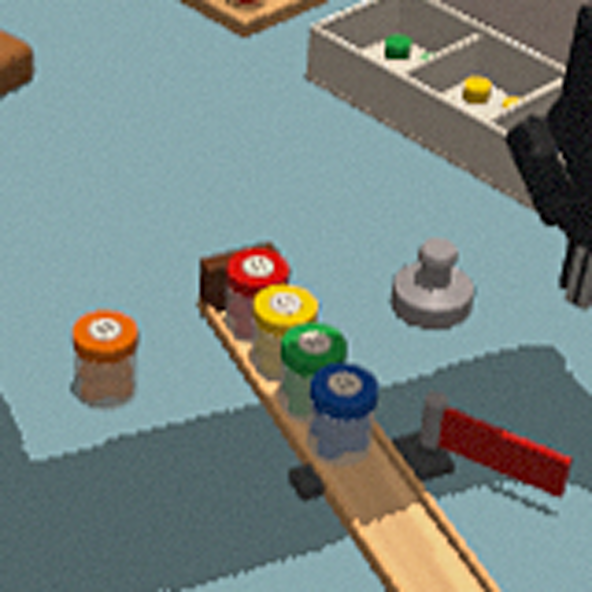

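View pics/top7.png

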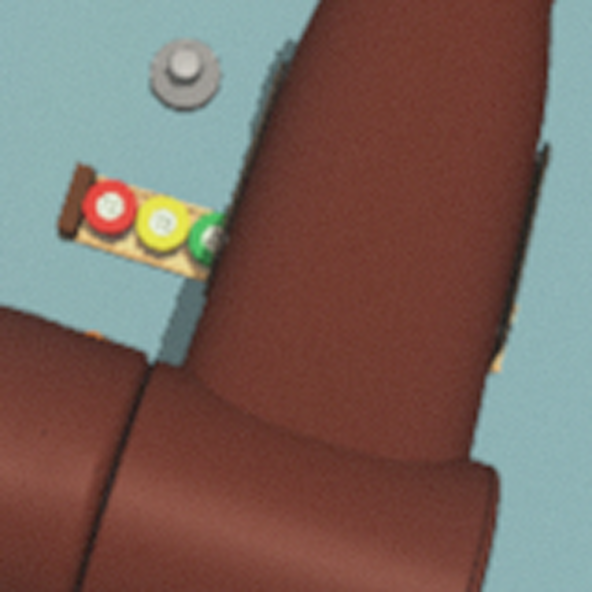

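```bash
python3 -m pendant '[[[0,0,0,-0.06,0,0,0],[0,0,0,-0.12,0,0,0],[0,0,0,-0.18,0,0,0],[0,0,-0.005,-0.24,0,0,0],[0,0,-0.005,-0.29,0,0,0],[0,0,-0.005,-0.33,0,0,0],[0,0,-0.005,-0.355,0,0,0],[0,0,-0.005,-0.37,0,0,0]]]'
cat > arc.py <<'E'
import sys
from h import *
a0,a1,half,r=map(float,sys.argv[1:5])
print(tip()[0],arm.get_state()["wrist_force"].round(1))
for k in range(1,9):
    a=a0+(a1-a0)*k/8
    d=np.array([-np.sin(a),np.cos(a)]);n=np.array([np.cos(a),np.sin(a)])
    c=np.array([-.011,-.048])+r*d-(.003+half)*n
    s,t=delta(*c,.02,a);print(round(a,3),s.tolist(),t.tolist())
E
python3 arc.py 2.1 1.75 .010 .065
```

```text
clock: 13.98
position: [0.6404, -0.1446, 0.1908]
eef_rot: [-1.051, -1.286, 1.398]
wrist_force: [0.3, 0.2, -0.4]
opening: 0.005
[-0.04131186 -0.11630851  0.0184027 ] [ 0.3  0.2 -0.4]
2.056 [-0.104, -0.04, 0.005] [-0.002, 0.006, -0.076]
2.013 [-0.113, -0.045, 0.005] [-0.002, 0.006, -0.16]
1.969 [-0.122, -0.05, 0.005] [-0.002, 0.006, -0.243]
1.925 [-0.131, -0.055, 0.005] [-0.002, 0.006, -0.327]
1.881 [-0.141, -0.059, 0.005] [-0.002, 0.006, -0.41]
1.837 [-0.15, -0.062, 0.005] [-0.002, 0.006, -0.494]
1.794 [-0.16, -0.066, 0.005] [-0.001, 0.006, -0.577]
1.75 [-0.17, -0.069, 0.005] [-0.001, 0.006, -0.661]
```

```bash
python3 -m pendant '[[[0,-0.03,-0.012,0,0,0,0],[0,-0.06,-0.024,0,0,0,0],[0,-0.085,-0.033,0,0,0,-0.03],[0,-0.104,-0.04,0.005,0,0,-0.08],[0,-0.113,-0.045,0.005,0,0,-0.16],[0,-0.122,-0.05,0.005,0,0,-0.24],[0,-0.131,-0.055,0.005,0,0,-0.33],[0,-0.141,-0.059,0.005,0,0,-0.41]]]'
python3 arc.py 1.881 1.48 .010 .065
python3 - <<'E'
from h import *
for k in P:
 i=arm.read_camera(k);cv2.imwrite(f"pics/{k}8.png",cv2.resize(i[160:320,290:450],None,fx=3.7,fy=3.7,interpolation=cv2.INTER_CUBIC)[:600,:800])
E
```

```text
clock: 14.65
position: [0.5985, -0.1626, 0.194]
eef_rot: [-1.157, -1.136, 1.233]
wrist_force: [0.8, 0.2, -0.2]
opening: 0.001
[-0.06888551 -0.08148649  0.02154526] [ 0.8  0.2 -0.2]
1.831 [-0.012, -0.003, -0.005] [0.001, 0.01, -0.091]
1.781 [-0.023, -0.007, -0.005] [0.001, 0.01, -0.186]
1.731 [-0.035, -0.01, -0.005] [0.001, 0.01, -0.282]
1.68 [-0.046, -0.012, -0.005] [0.002, 0.01, -0.378]
1.63 [-0.058, -0.014, -0.005] [0.002, 0.01, -0.473]
1.58 [-0.07, -0.016, -0.005] [0.002, 0.01, -0.569]
1.53 [-0.081, -0.017, -0.005] [0.002, 0.01, -0.665]
1.48 [-0.093, -0.017, -0.005] [0.003, 0.01, -0.761]
```

View pics/side8.png

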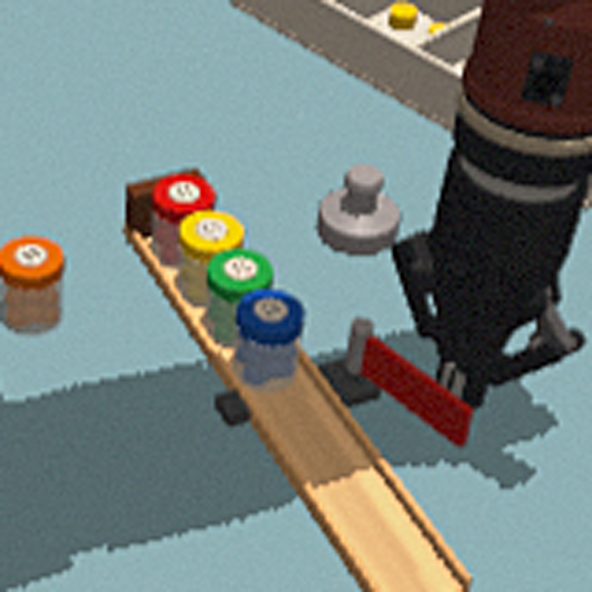

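The gate is turning; fingertips sit behind the bar near its tip. Continuing on the arc.

```bash
python3 -m pendant '[[[0,-0.012,-0.003,-0.003,0,0,-0.09],[0,-0.023,-0.007,-0.005,0,0,-0.19],[0,-0.035,-0.01,-0.005,0,0,-0.28],[0,-0.046,-0.012,-0.005,0,0,-0.38],[0,-0.058,-0.014,-0.005,0,0,-0.47],[0,-0.07,-0.016,-0.005,0,0,-0.57],[0,-0.081,-0.017,-0.005,0,0,-0.66],[0,-0.093,-0.017,-0.005,0,0,-0.76]]]'
python3 arc.py 1.48 1.08 .010 .065
```

```text
clock: 15.42
position: [0.5707, -0.1675, 0.1922]
eef_rot: [-1.306, -0.853, 0.926]
wrist_force: [0.5, 0.3, -0.0]
opening: 0.0
[-0.07690089 -0.0560884   0.01974445] [ 0.5  0.3 -0. ]
1.43 [-0.012, 0.0, 0.001] [0.004, 0.009, -0.101]
1.38 [-0.024, 0.001, 0.001] [0.004, 0.009, -0.197]
1.33 [-0.036, 0.003, 0.001] [0.004, 0.009, -0.292]
1.28 [-0.048, 0.005, 0.001] [0.005, 0.008, -0.388]
1.23 [-0.059, 0.008, 0.001] [0.005, 0.008, -0.483]
1.18 [-0.07, 0.011, 0.001] [0.005, 0.008, -0.579]
1.13 [-0.081, 0.015, 0.001] [0.005, 0.008, -0.674]
1.08 [-0.092, 0.019, 0.001] [0.005, 0.008, -0.77]
```

```bash
python3 -m pendant '[[[0,-0.012,0,0,0,0,-0.1],[0,-0.024,0.001,0,0,0,-0.2],[0,-0.036,0.003,0,0,0,-0.29],[0,-0.048,0.005,0,0,0,-0.39],[0,-0.059,0.008,0,0,0,-0.48],[0,-0.07,0.011,0,0,0,-0.58],[0,-0.081,0.015,0,0,0,-0.67],[0,-0.092,0.019,0,0,0,-0.77]]]'
python3 arc.py 1.08 0.68 .010 .065
python3 - <<'E'
from h import *
i=arm.read_camera('side');cv2.imwrite(f"pics/side9.png",cv2.resize(i[160:320,290:450],None,fx=3.7,fy=3.7,interpolation=cv2.INTER_CUBIC)[:600,:800])
E
```

```text
clock: 16.08
position: [0.5431, -0.1618, 0.1922]
eef_rot: [-1.412, -0.559, 0.607]
wrist_force: [0.5, -1.1, -0.3]
opening: -0.001
[-0.07482877 -0.02972345  0.0197463 ] [ 0.5 -1.1 -0.3]
1.03 [-0.011, 0.005, 0.001] [0.007, 0.007, -0.095]
0.98 [-0.021, 0.011, 0.001] [0.007, 0.007, -0.191]
0.93 [-0.032, 0.017, 0.001] [0.007, 0.006, -0.286]
0.88 [-0.041, 0.023, 0.001] [0.007, 0.006, -0.382]
0.83 [-0.051, 0.03, 0.001] [0.007, 0.006, -0.477]
0.78 [-0.06, 0.038, 0.001] [0.008, 0.006, -0.573]
0.73 [-0.069, 0.045, 0.001] [0.008, 0.006, -0.668]
0.68 [-0.077, 0.054, 0.001] [0.008, 0.006, -0.764]
```

View pics/side9.png

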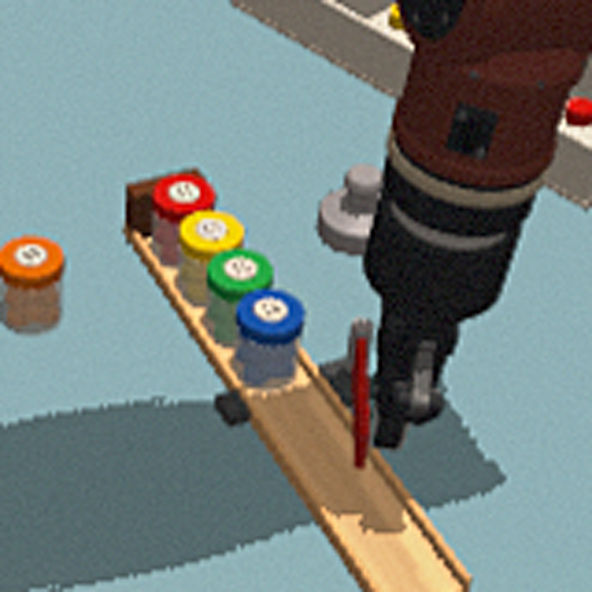

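```bash
python3 -m pendant '[[[0,-0.011,0.005,0,0,0,-0.09],[0,-0.021,0.011,0,0,0,-0.19],[0,-0.032,0.017,0,0,0,-0.29],[0,-0.041,0.023,0,0,0,-0.38],[0,-0.051,0.03,0,0,0,-0.48],[0,-0.06,0.038,0,0,0,-0.57],[0,-0.069,0.045,0,0,0,-0.67],[0,-0.077,0.054,0,0,0,-0.76]]]'
python3 arc.py 0.68 0.28 .010 .065
```

```text
clock: 16.8
position: [0.52, -0.1456, 0.192]
eef_rot: [-1.471, -0.266, 0.288]
wrist_force: [-0.3, -0.7, 0.6]
opening: 0.001
[-0.0625395  -0.0061959   0.01962273] [-0.3 -0.7  0.6]
0.63 [-0.008, 0.009, 0.001] [0.008, 0.004, -0.101]
0.58 [-0.016, 0.018, 0.001] [0.008, 0.003, -0.196]
0.53 [-0.023, 0.027, 0.001] [0.008, 0.003, -0.292]
0.48 [-0.029, 0.037, 0.001] [0.008, 0.003, -0.387]
0.43 [-0.035, 0.047, 0.001] [0.009, 0.003, -0.483]
0.38 [-0.041, 0.058, 0.001] [0.009, 0.003, -0.578]
0.33 [-0.046, 0.068, 0.001] [0.009, 0.002, -0.674]
0.28 [-0.05, 0.079, 0.001] [0.009, 0.002, -0.769]
```

```bash
python3 -m pendant '[[[0,-0.008,0.009,0,0,0,-0.1],[0,-0.016,0.018,0,0,0,-0.2],[0,-0.023,0.027,0,0,0,-0.29],[0,-0.029,0.037,0,0,0,-0.39],[0,-0.035,0.047,0,0,0,-0.48],[0,-0.041,0.058,0,0,0,-0.58],[0,-0.046,0.068,0,0,0,-0.67],[0,-0.05,0.079,0,0,0,-0.77]]]'
python3 arc.py 0.28 0.0 .010 .065
python3 - <<'E'
from h import *
i=arm.read_camera('side');cv2.imwrite(f"pics/side10.png",cv2.resize(i[160:320,290:450],None,fx=3.7,fy=3.7,interpolation=cv2.INTER_CUBIC)[:600,:800])
E
```

```text
clock: 17.47
position: [0.505, -0.1218, 0.1921]
eef_rot: [-1.488, 0.034, -0.038]
wrist_force: [1.0, -0.3, 0.4]
opening: 0.0
[-0.04212904  0.01051739  0.01964672] [ 1.  -0.3  0.4]
0.245 [-0.003, 0.008, 0.001] [0.009, 0.001, -0.067]
0.21 [-0.005, 0.016, 0.001] [0.009, 0.0, -0.134]
0.175 [-0.008, 0.024, 0.001] [0.009, 0.0, -0.2]
0.14 [-0.01, 0.032, 0.001] [0.009, 0.0, -0.267]
0.105 [-0.011, 0.04, 0.001] [0.009, 0.0, -0.334]
0.07 [-0.013, 0.048, 0.001] [0.009, -0.0, -0.401]
0.035 [-0.014, 0.056, 0.001] [0.009, -0.0, -0.468]
0.0 [-0.015, 0.064, 0.001] [0.009, -0.0, -0.535]
```

View pics/side10.png

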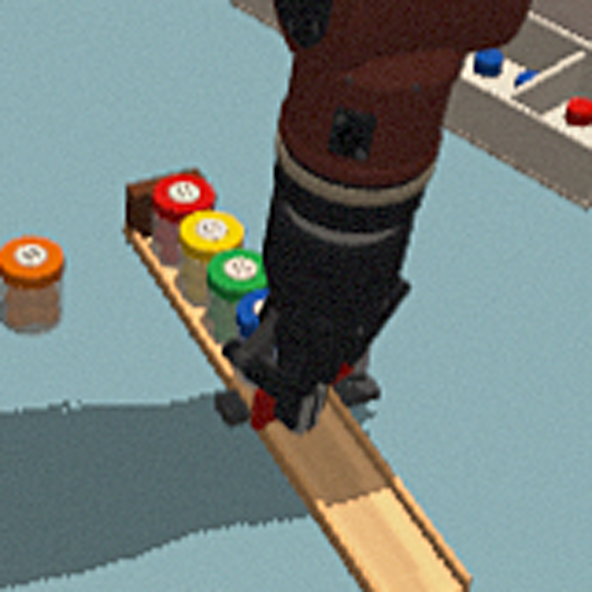

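```bash
python3 -m pendant '[[[0,-0.003,0.008,0,0,0,-0.07],[0,-0.005,0.016,0,0,0,-0.13],[0,-0.008,0.024,0,0,0,-0.2],[0,-0.01,0.032,0,0,0,-0.27],[0,-0.011,0.04,0,0,0,-0.33],[0,-0.013,0.048,0,0,0,-0.4],[0,-0.014,0.055,0,0,0,-0.47],[0,-0.015,0.06,0,0,0,-0.53]]]'
python3 -m pendant '[[[0,0.001,0.002,0,0,0,0],[0,0.001,0.004,0,0,0,0],[0,0.002,0.006,0,0,0,0],[0,0.002,0.007,0,0,0,0],[0,0.003,0.008,0,0,0,0],[0,0.003,0.009,0,0,0,0],[0,0.003,0.01,0,0,0,0],[0,0.003,0.01,0,0,0,0]]]'
python3 arc.py 0 0.0 .008 .065|head -2
```

```text
clock: 18.18
position: [0.5005, -0.1038, 0.192]
eef_rot: [-1.474, 0.239, -0.26]
wrist_force: [-0.8, -0.6, 0.8]
opening: 0.0
clock: 18.85
position: [0.5013, -0.101, 0.1918]
eef_rot: [-1.474, 0.24, -0.261]
wrist_force: [0.0, -1.4, 0.3]
opening: -0.002
[-0.02299726  0.01677801  0.01936669] [ 0.  -1.4  0.3]
0.0 [-0.0, 0.001, 0.002] [0.008, -0.002, -0.006]
```

```bash
python3 -m pendant '[[[0,0,0.001,0,0,0,0],[0,0.001,0.002,0,0,0,0],[0,0.001,0.003,0,0,0,0],[0,0.001,0.004,0,0,0,0],[0,0.002,0.005,0,0,0,0],[0,0.002,0.006,0,0,0,0],[0,0.002,0.006,0,0,0,0],[0,0.002,0.006,0,0,0,0]]]'
python3 arc.py 0 0.0 .008 .065|head -2
```

```text
clock: 19.52
position: [0.5016, -0.1001, 0.1918]
eef_rot: [-1.477, 0.241, -0.262]
wrist_force: [-2.6, -11.0, 1.4]
opening: 0.005
[-0.02262676  0.01680734  0.01933533] [ -2.6 -11.    1.4]
0.0 [-0.001, -0.002, 0.002] [0.014, -0.004, -0.004]
```

```bash
python3 -m pendant '[[[0,-0.002,-0.006,0,0,0,0],[0,-0.005,-0.014,0,0,0,0],[0,-0.01,-0.03,0,0,0,0],[0,-0.018,-0.052,0,0,0,0],[0,-0.026,-0.076,0,0,0,0],[0,-0.033,-0.098,0,0,0,0],[0,-0.039,-0.116,0,0,0,0],[0,-0.045,-0.135,0.01,0,0,0]]]'
python3 -m pendant '[[[0,0,0,0.05,0,0,0],[0,0,0,0.12,0,0,0],[0,0,0,0.2,0,0,0],[0,-0.02,-0.03,0.28,0,0,0],[0,-0.04,-0.09,0.35,0,0,0],[0,-0.06,-0.17,0.42,0,0,0],[0,-0.08,-0.25,0.47,0,0,0],[0,-0.1,-0.35,0.5,0,0,0]]]'
python3 -m pendant '[[[0,0,-0.1,0,0,0,0],[0,0,-0.2,0,0,0,0],[0,0,-0.3,0,0,0,0],[0,0,-0.4,0,0,0,0],[0,0,-0.5,0,0,0,0],[0,0,-0.6,0,0,0,0],[0,0,-0.65,0,0,0,0],[0,0,-0.65,0,0,0,0]]]'
python3 - <<'E'
from h import *
i=arm.read_camera('side');cv2.imwrite(f"pics/side11.png",cv2.resize(i[160:320,290:450],None,fx=3.7,fy=3.7,interpolation=cv2.INTER_CUBIC)[:600,:800])
i=arm.read_camera("top");cv2.imwrite(f"pics/top11.png",cv2.resize(i[145:255,270:430],None,fx=5,fy=5,interpolation=cv2.INTER_CUBIC)); cv2.imwrite("pics/top11f.png",i)
print(arm.get_state()["qd"].round(3),arm.get_state()["wrist_force"].round(1))
E
```

```text
clock: 20.18
position: [0.4878, -0.1402, 0.1944]
eef_rot: [-1.473, 0.241, -0.261]
wrist_force: [0.5, -0.3, -0.3]
opening: 0.002
clock: 20.85
position: [0.458, -0.2453, 0.3471]
eef_rot: [-1.474, 0.237, -0.262]
wrist_force: [1.4, 0.3, 0.4]
opening: -0.002
clock: 21.52
position: [0.4574, -0.4429, 0.3443]
eef_rot: [-1.474, 0.242, -0.263]
wrist_force: [-0.3, 0.3, -0.4]
opening: -0.002
[ 0.023 -0.021 -0.025 -0.001  0.002  0.005] [ 0.3 -1.   0.2]
```

View pics/side11.png

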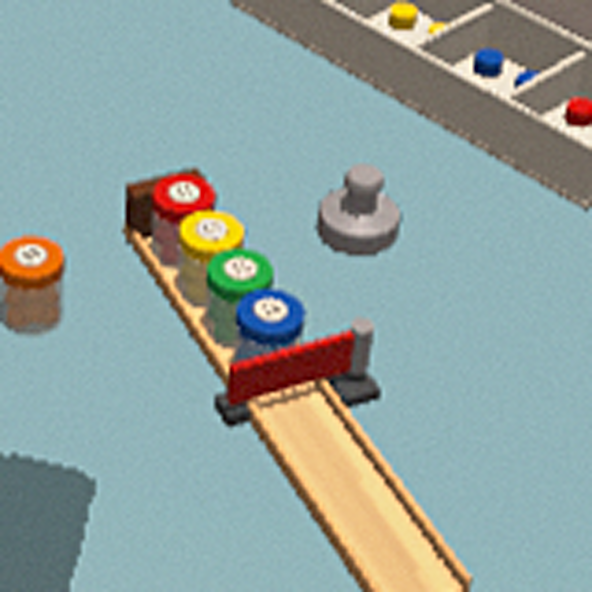

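View pics/top11.png

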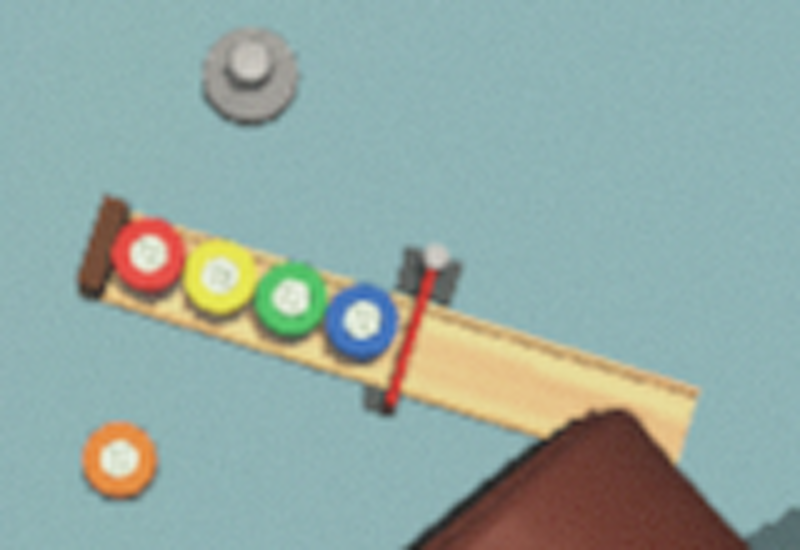

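View pics/top11f.png

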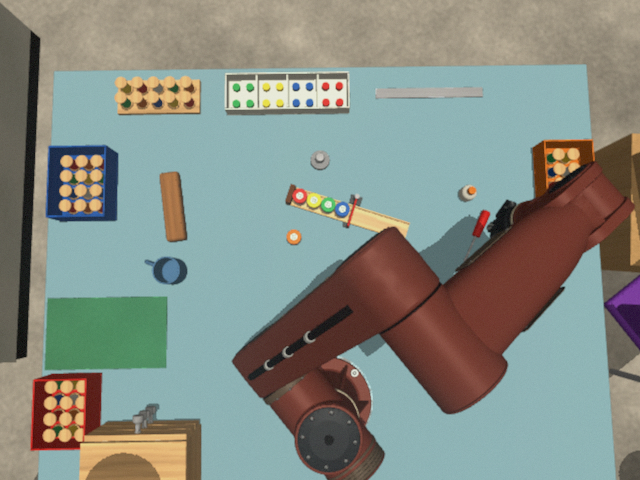

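Run:
```python
from h import *
def rl(u,v,z):
    p=back('top',(270+(u-2)/5,145+(v-2)/5),z);d=p[:2]-np.array(Q[:2]);return np.array([np.cos(th)*d[0]+np.sin(th)*d[1],-np.sin(th)*d[0]+np.cos(th)*d[1]])
for u,v in [(149,254),(220,276),(291,297),(362,321)]: print(rl(u,v,.054).round(4))
a=rl(433,270,.046);b=rl(390,410,.046);d=b-a;print(a,b,np.arctan2(-d[0],d[1]))
arm.finish_job()
```

```text
[1.432e-01 1.000e-04]
[ 0.1013 -0.0002]
[ 0.0596 -0.0011]
[ 0.0175 -0.0003]
[-0.0119726  -0.04171873] [-0.01277041  0.04188646] 0.009542268852797575
the job is handed in; nothing more can be done
```

I pushed the four jars home as one train with the closed fingertips, then followed the gate bar round its hinge until it was shut. I backed the arm clear and handed the job in at about 21.6 s of the 53 s allowed; no verdict was reported.

- **Jars:** in the last top picture the jar centres are at rail x = 143, 101, 60 and 17.5 mm, within 1 mm of home. They are within about 1 mm of the rail's centre line, all touching and upright, and the push force rose to about 13 N when the front jar met the end stop.
- **Gate:** the angle measured from the same picture is about 0.01 rad, and the push force rose to about 11 N at its stop.
- **Other things:** everything not hidden by the arm looked unmoved. In the last pictures the tape was hidden and the screwdriver and glue were partly behind or next to the arm. The arm did not come down near those three, and I saw no unexpected force.

No check failed or disagreed.

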